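Pack the gap under the plunger and hold it clamped

TASK

Slide blue spacers, round nose first, under the plunger from the open front of the metal stage and stack them flat there, handles to the front, until the plunger, pressed by its red cap, lands on the stack before it runs out of travel (two or three spacers; any spare is left over). Then press the cap straight down until you feel the stack take the push, about 10 N and without ramming it, and finish while still holding it pressed. Leave the other things on the bench where they are.

Things in the scene. Friction and masses are not known exactly. Their poses are not given: they have to be found in the camera images.
- stage_top (a point): point on the flat top of the low metal stage, 45 mm above the bench, right under the plunger. x points from the stage's open front to its back (the way spacers slide in), z up. The top reaches 150 mm to the front, 90 mm to the back, 100 mm to each side.
- guide: fixed clear round plate 108 mm across that guides the plunger, carried by three 12 mm steel posts that stand 45 mm left (+y), right (-y) and behind (+x) of the axis, up to 82 mm above the stage top; the front is open. Origin on the plunger axis, level with the raised foot's underside; the plate lies 7 to 15 mm above it.
- plunger_foot (a point): centre of the underside of the plunger's white foot (disc 40 mm across, 6 mm thick, bevelled edge). The gap to fill is the height from stage_top to here: 36 to 54 mm with the plunger up, different each time.
- plunger_cap (a point): centre of the top of the plunger's red cap (36 mm across, 12 mm tall), straight above the foot, 52 mm above the foot's underside; it is pressed straight down.
- plunger (a joint): how far the plunger is pressed down, 0 (up, held there by a light spring) to 0.022 m (end of its travel, a hard stop). It takes about 1.5 N to start moving and 3 N at the end; let go, it rises again.
- mat: thin grey mat, 240 x 300 mm, 4 mm thick, fixed on the bench; the three spacers lie on it, about 95 mm apart, their long sides roughly along its x axis, noses away from the robot. Origin at the centre of its underside.
- spacer1_grip (a point): spacer1: flat blue plastic strip, 150 x 36 x 12 mm, about 90 g, round nose at one end; all three alike. This point is at mid-thickness under the yellow patch on its handle, where to grip it across the 36 mm width; x points along the strip to the nose, z up. The nose ends 119 mm ahead of here, the handle 31 mm behind.
- spacer1_head (a point): point of spacer1 in the middle of its thickness, 97 mm along x from spacer1_grip and 22 mm short of the nose's end: this point belongs straight under the plunger.
- spacer2_grip (a point): spacer2: flat blue plastic strip, 150 x 36 x 12 mm, about 90 g, round nose at one end; all three alike. This point is at mid-thickness under the yellow patch on its handle, where to grip it across the 36 mm width; x points along the strip to the nose, z up. The nose ends 119 mm ahead of here, the handle 31 mm behind.
- spacer2_head (a point): point of spacer2 in the middle of its thickness, 97 mm along x from spacer2_grip and 22 mm short of the nose's end: this point belongs straight under the plunger.
- spacer3_grip (a point): spacer3: flat blue plastic strip, 150 x 36 x 12 mm, about 90 g, round nose at one end; all three alike. This point is at mid-thickness under the yellow patch on its handle, where to grip it across the 36 mm width; x points along the strip to the nose, z up. The nose ends 119 mm ahead of here, the handle 31 mm behind.
- spacer3_head (a point): point of spacer3 in the middle of its thickness, 97 mm along x from spacer3_grip and 22 mm short of the nose's end: this point belongs straight under the plunger.
- beaker: bystander, not to be disturbed: glass beaker, 66 mm across, 85 mm tall. Origin at the centre of its underside.
- jar: bystander, not to be disturbed: lidded jar, 64 mm across, 85 mm tall. Origin at the centre of its underside.
- weight: bystander, not to be disturbed: brass calibration weight with a knob, 40 mm across, 54 mm tall. Origin at the centre of its underside.
- probe: bystander, not to be disturbed: spare white probe standing on its 50 mm disc, 75 mm tall. Origin at the centre of its underside.
- spatula: bystander, not to be disturbed: spatula lying on the bench. Origin at the centre of its underside (of its length).
- tub: bystander, not to be disturbed: open light-blue sample tub, 150 x 110 mm, 45 mm tall. Origin at the centre of its underside.
Not all that is in view belongs to the job. What is shaped like the part that bears spacer2_grip but orange is not meant. Leave any white look-alike of the part that bears spacer1_grip alone.

How it is judged:
By the outcome, as a careful person would: the job done as asked, in the order asked, and still so for the second after the job is handed in, while the arm keeps its last pose, push and grip.
It also fails if it takes over 72 s, if anything falls off the work surface, if the arm or the gripper's body presses on something with over 40 N, if the wrist force passes 120 N, or if a joint passes its speed limit or range.

ROBOT

A 7-joint arm with a two-finger parallel gripper is mounted at the origin on the work surface. World frame = base frame: x ahead of the robot, y to its left, z up, the work surface at z = 0. Lengths are in m, angles in degrees, forces in N, time in s.
With the tool pointing down it reaches from about 0.425 to 0.875 m from the base axis. Payload 4.7 kg.
Tool frame: the origin (TCP) lies on the mounting face of the last link; the fingertips stand 182 mm ahead of it and the grasp point (between the pads) lies 164 mm ahead of it; z points along the fingers, x is the direction in which the jaws open and shut, and the axes are right-handed (so a half turn about z gives the same grasp; the last joint's range is limited). The gripper opens to 87 mm and grips with 3 to 60 N. Pads are 19 mm wide; open, the fingers measure 117 mm over their backs; the gripper's body (75 mm by 190 mm) begins 51 mm behind the grasp point.
Start: joints at [66.068, 18.392, -4.016, 83.108, 1.295, 78.541, -3.26], TCP at [0.272, -0.59, 0.405] pointing down, gripper open.
Joint ranges: [-163.93, 163.93], [-17.29, 119.83], [-79.2, 71.16], [3.27, 140.29], [-89.18, 269.18], [5.43, 117.66], [-154.24, 154.24]. Speed limits (degrees/s): [147.25, 147.25, 180, 180, 180, 180, 180].

INTERFACE

Orientations are given as [roll, pitch, yaw] about the fixed x, y, z axes, in that order (R = Rz(yaw) Ry(pitch) Rx(roll)).
In Python, from cell import status, cams, env, outline_of, landmark_of gives the robot as it stands. The module is installed in compiled form; this text tells all that it offers.
- The arm moves only by the tool jog_arm, never from a script. Its argument "rows" is a list of rows, each a list of 7 numbers: the closure, from 0 (fully open) to 1 (shut), then the shift along the tool's x, y, z in m, then the turn, a rotation vector about the tool's x, y, z in degrees. A call has 1 to 12 rows; each row shifts and turns the commanded pose from where the row before left it, along the tool's axes as they then stand; what a row does not reach is not made up. A row lasts 1/12 s, in which the tool goes at most 41.7 mm and 7.16 degrees, less where a joint would pass 70% of its speed; a pose out of reach is approached as far as the arm can. A call with a gripper value outside its range is refused whole. The fingers move at their own pace and stop on an object; "grip_force" is the grip in N (left out, the last holds). Time passes only in rows, so rows that do not move let the fingers close. It gives the time, the measured TCP pose, the force and the opening at its end, in the units of the state.
- status.get_obs(): the state, without advancing time (a new reading comes with each control period).
- cams.read_camera(name): name is "side" or "top"; returns (picture, depth): 400x640x3 uint8, red, green, blue; 400x640 float32, m along the optical axis (not along the pixel's ray), 0 where there is no reading.
- cams.camera_params(name): a dict with "vfov" (degrees; the focal length in pixels is half the picture's height over the tangent of half this angle, whatever the lens; pixels are square), "cx", "cy" (the principal point, pixels), "eye" and "attitude" of the camera in the world. Camera axes: x right, y up, looking along -z (the intrinsics and any distortion apply to the point x, -y, -z); pixel columns grow to the right and rows downward; lengths in m; the calibration is good to about 2 mm. A picture is of the moment at which its call begins. camera_params takes no time and is no camera call.
- env.sign_off(): hands the job in, once; it reports no verdict.
Trained networks look in the newest picture that a camera, given by its name, has taken for a name from the list of things; names that differ only in an ending like _2 or _b are one class to them, and where a whole thing is asked for, a point or a joint stands for the part that bears it (a point fixed in the world has none). Each returns a list of dicts, best first, with "conf" (0 to 1); they miss things now and then, are a little off and sometimes report something else, mostly with a low value. They report only what shows in the picture. A call takes as long as a camera call. They do not tell look-alikes from the thing itself.
- outline_of(camera, name): "pixels" (400x640 bool, what is visible of it) and "box" ([left, top, right, bottom] in pixels, round what is visible of it).
- landmark_of(camera, name): "position" ([row, column] in pixels: a listed point, or the origin of a listed thing).
The state is a dict: "time_s": time; "qpos": joint angles; "joint_velocities": joint speeds; "effort": joint torques, N m; "tool_pos": TCP position; "tool_rot": TCP orientation; "force": force on the tool from outside, world axes, zero at the start; "wrist_torque": the same for the moment, N m; "grip_width": finger opening in m.
Only numpy, scipy, OpenCV 4.12 (cv2) and the standard library are available. Lean on these libraries where they do the work, as an engineer would, in place of code of your own. Each camera call takes 0.05 s, during which the arm holds its last target. There are 200 camera calls.

## Working session

There is one attempt and no reset: what is moved stays moved. The work goes in short steps, Python scripts to look and compute and a tool call to move; the robot and the scene stay as the last step left them, time stands still between calls to the robot, and variables do not carry over. Pictures are saved under pics/ and viewed, about 8 in all and at most 12, crops included, and the job is handed in when it is done.

Besides the shell and the picture viewer there is one more tool, called as name([rows], argument=value, ...), one row to a line, values as JSON. jog_arm: Moves the arm, as the interface text tells. Its arguments: {"type":"object","properties":{"rows":{"type":"array"},"grip_force":{"type":"number"}},"required":["rows"]}

```bash
mkdir -p pics; cat > h.py <<'E'
import numpy as np, cv2
from scipy.spatial.transform import Rotation as R
from cell import status, cams, env, outline_of, landmark_of
def params(c):
    return cams.camera_params(c)
def Rc(p):
    a=np.array(p["attitude"],float)
    if a.shape==(3,3): return a
    return R.from_euler('xyz',a,degrees=True).as_matrix() if a.size==3 else R.from_quat(a).as_matrix()
def ray(c,r,col):
    p=params(c); f=200/np.tan(np.radians(p["vfov"])/2)
    d=np.array([(col-p["cx"])/f,-(r-p["cy"])/f,-1.0])
    return np.array(p["eye"]),Rc(p)@d
def atz(c,r,col,z):
    e,d=ray(c,r,col); return e+d*(z-e[2])/d[2]
def atd(c,r,col,depth):
    e,d=ray(c,r,col); return e+d*depth
def cloud(c,D):
    p=params(c); f=200/np.tan(np.radians(p["vfov"])/2)
    rr,cc=np.mgrid[0:400,0:640]
    P=np.stack([(cc-p["cx"])/f,-(rr-p["cy"])/f,-np.ones((400,640))],-1)*D[...,None]
    return P@Rc(p).T+np.array(p["eye"])
E
python3 - <<'E'
from h import *
np.set_printoptions(precision=4,suppress=True)
for c in("top","side"):
    print(params(c)); im,D=cams.read_camera(c)
    cv2.imwrite(f"pics/{c}0.png",im[...,::-1]); np.save(f"{c}0.npy",D)
    for n in ["stage_top","guide","plunger_foot","plunger_cap","mat","spacer1_grip","spacer1_head","spacer2_grip","beaker","jar","weight","probe","tub","spatula"]:
        for q in landmark_of(c,n)[:5]:
            r,k=q["position"]; d=D[int(np.clip(r,0,399)),int(np.clip(k,0,639))]
            print(c,n,round(q["conf"],2),np.round([r,k]),atd(c,r,k,d))
print(status.get_obs())
E
```

```text
{'vfov': 50.61018425714572, 'cx': 317.39900108401827, 'cy': 191.95656270304093, 'eye': array([ 0.3886, -0.0513,  1.1701]), 'attitude': array([  8.3311,   0.432 , -90.722 ])}
top stage_top 0.82 [149. 339.] [ 0.6454 -0.1002  0.1463]
top guide 0.7 [150. 341.] [ 0.6519 -0.1073  0.1095]
top plunger_cap 0.66 [145. 340.] [ 0.6556 -0.1042  0.1461]
top plunger_cap 0.45 [183. 450.] [ 0.5747 -0.4056  0.0358]
top mat 0.97 [202. 207.] [0.5351 0.2587 0.0174]
top spacer1_grip 0.7 [219. 235.] [0.4855 0.1808 0.0185]
top spacer1_grip 0.55 [221. 174.] [0.4835 0.3482 0.0167]
top spacer1_head 0.95 [185. 241.] [0.5796 0.1658 0.0223]
top spacer1_head 0.85 [286. 296.] [0.3042 0.0168 0.0143]
top spacer2_grip 0.76 [289. 216.] [0.298  0.2303 0.0127]
top spacer2_grip 0.67 [212. 205.] [0.5057 0.2645 0.0174]
top spacer2_grip 0.34 [201. 205.] [0.5369 0.2651 0.0131]
top beaker 0.96 [215. 440.] [ 0.4837 -0.3598  0.0834]
top jar 0.73 [250. 435.] [ 0.3936 -0.349   0.0606]
top jar 0.42 [152. 340.] [ 0.6461 -0.1032  0.114 ]
top weight 0.6 [180. 454.] [ 0.5786 -0.4117  0.051 ]
top probe 0.71 [217. 236.] [0.4911 0.1793 0.
[... 1515 characters left out ...]
85.] [0.7584 0.2053 0.0269]
side tub 0.88 [204. 384.] [0.7728 0.1311 0.003 ]
side spatula 0.92 [322. 214.] [ 0.4146 -0.5044  0.0002]
side spatula 0.17 [188. 339.] [0.5902 0.1532 0.0133]
{'time_s': 1.5, 'qpos': array([66.0673, 18.3901, -4.0161, 83.107 ,  1.2933, 78.5413, -3.2615]), 'joint_velocities': array([ 0.0849, -0.0766,  0.0187, -0.0054,  0.1179,  0.0346, -0.0636]), 'effort': array([  0.0009, -49.1089,  -0.4021, -31.2765,  -0.0634,   0.0336,
         0.    ]), 'tool_pos': array([ 0.272 , -0.5903,  0.4048]), 'tool_rot': array([179.9989,  -0.0066, -65.2604]), 'force': array([-0.0696,  0.1923, -0.0246]), 'wrist_torque': array([ 0.0282, -0.0279,  0.0159]), 'grip_width': 0.08731858525245177}
```

```bash
python3 - <<'E'
import cv2,numpy as np
a=cv2.imread("pics/top0.png")[80:330,140:510]; cv2.imwrite("pics/t1.png",cv2.resize(a,(800,540),interpolation=cv2.INTER_CUBIC))
b=cv2.imread("pics/side0.png")[120:345,180:480]; cv2.imwrite("pics/s1.png",cv2.resize(b,(800,600),interpolation=cv2.INTER_CUBIC))
E
```

```text
(no output)
```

View pics/t1.png

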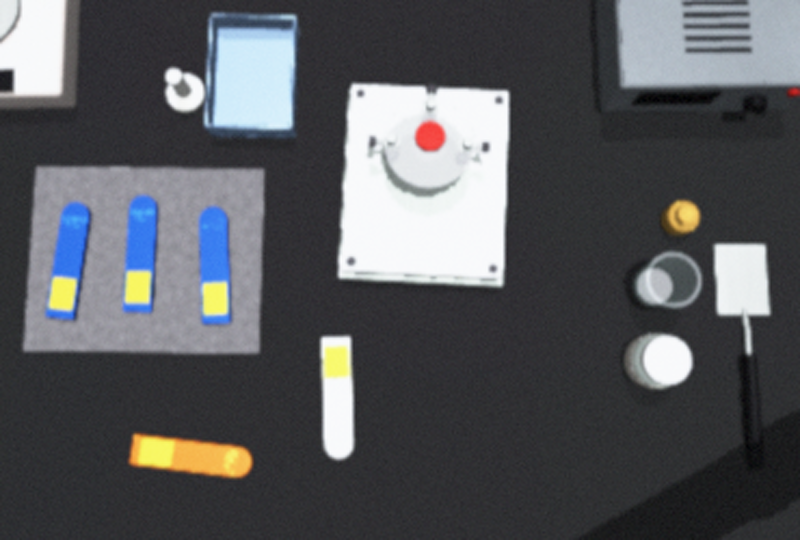

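View pics/s1.png

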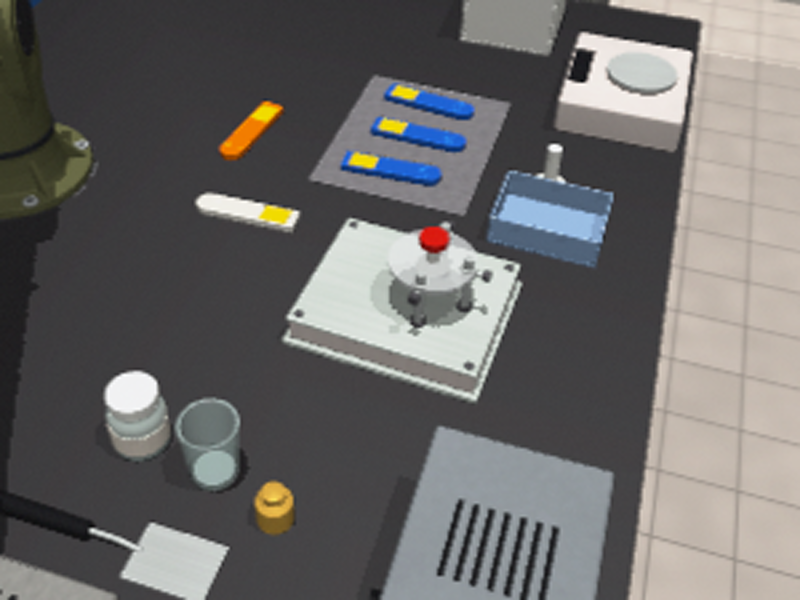

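The blue spacers are at top pixels ≈ (row 205, col 171), (196, 205) and (204, 238), lying on the mat. The look-alikes, which I leave alone, are white at (265, 296) and orange at (290, 228), both off the mat. The crop already confirms this. Next I measure exact poses.

```bash
python3 - <<'E'
from h import *
np.set_printoptions(precision=4,suppress=True)
im=cv2.imread("pics/top0.png");hsv=cv2.cvtColor(im,cv2.COLOR_BGR2HSV);D=np.load("top0.npy")
H,S,V=cv2.split(hsv);P=cloud("top",D)
def pts(m,z): 
    return np.array([atz("top",r,c,z) for r,c in np.argwhere(m)])
roi=np.zeros((400,640),bool);roi[150:245,145:265]=1
blue=((H>95)&(H<130)&(S>130));yel=((H>18)&(H<38)&(S>120))
n,l,st,ce=cv2.connectedComponentsWithStats(((blue|yel)&roi).astype(np.uint8))
for i in range(1,n):
    if st[i,4]<100: continue
    m=l==i; q=pts(m,.016); y=pts(m&yel,.016)
    c=q[:,:2].mean(0);u,s,v=np.linalg.svd(q[:,:2]-c);a=v[0]*np.sign(v[0,0]);t=(q[:,:2]-c)@a;w=(q[:,:2]-c)@[-a[1],a[0]]
    cx=(q[:,:2]-c)
    print("spacer c",c,"yaw",np.degrees(np.arctan2(a[1],a[0])),"len",np.ptp(t),"w",np.ptp(w),"yellow",y[:,:2].mean(0),"from ends",c+a*(t.max()+t.min())/2-a*44,"zmed",np.median(P[m][:,2]))
    rct=cv2.minAreaRect(np.float32(q[:,:2]*1000));print(rct)
# stage
sm=(S<60)&(V>150);roi=np.zeros((400,640),bool);roi[100:220,290:385]=1
sm&=roi; n,l,st,ce=cv2.connectedComponentsWithStats(sm.astype(np.uint8));i=1+st[1:,4].argmax();m=l==i
z=P[m][:,2];print("stage z med",np.median(z))
m&=(P[...,2]<.06);q=pts(m,.045);print(cv2.minAreaRect(np.float32(q[:,:2]*1000)))
for c in("top","side"):
    im=cv2.imread(f"pics/{c}0.png");h=cv2.cvtColor(im,cv2.COLOR_BGR2HSV);H,S,V=cv2.split(h);D=np.load(f"{c}0.npy");P=cloud(c,D)
    m=((H<8)|(H>172))&(S>150)&(V>100)&(P[...,2]>.1)&(P[...,2]<.2)&(abs(P[...,0]-.65)<.06)&(abs(P[...,1]+.1)<.06)
    q=P[m];zt=np.percentile(q[:,2],[10,50,90]);rc=np.argwhere(m);print(c,"cap z",zt,m.sum(),"pix",rc.mean(0),rc.min(0),rc.max(0))
    t=m&(P[...,2]>zt[1]-.004);print(P[t].mean(0),[atz(c,*rc.mean(0),z) for z in (.14,.146)])
E
```

```text
Traceback (most recent call last):
IndexError: too many indices for array: array is 1-dimensional, but 2 were indexed
```

```bash
cat > m.py <<'E'
from h import *
np.set_printoptions(precision=4,suppress=True)
im=cv2.imread("pics/top0.png");hsv=cv2.cvtColor(im,cv2.COLOR_BGR2HSV);D=np.load("top0.npy")
H,S,V=cv2.split(hsv);P=cloud("top",D)
def pts(m,z): 
    return np.array([atz("top",r,c,z) for r,c in np.argwhere(m)]).reshape(-1,3)
roi=np.zeros((400,640),bool);roi[150:245,145:265]=1
blue=((H>95)&(H<130)&(S>130));yel=((H>18)&(H<38)&(S>100))
mm=cv2.morphologyEx(((blue|yel)&roi).astype(np.uint8),cv2.MORPH_CLOSE,np.ones((5,3)))
n,l,st,ce=cv2.connectedComponentsWithStats(mm)
for i in range(1,n):
    if st[i,4]<100: continue
    m=l==i; q=pts(m,.016)[:,:2]; y=pts(m&yel,.016)[:,:2]
    r=cv2.minAreaRect(np.float32(q*1000)); b=pts(m&blue,.016)[:,:2]
    c=q.mean(0);v=np.linalg.svd(q-c)[2];a=v[0]*np.sign(v[0,0]);t=(q-c)@a
    print("c",c,"yaw",np.degrees(np.arctan2(a[1],a[0])),"yellow",y.mean(0),"ends-grip",c+a*(t.max()+t.min())/2-a*.044,"z",np.median(P[m][:,2]),r)
sm=(S<60)&(V>150);roi=np.zeros((400,640),bool);roi[100:220,290:385]=1
n,l,st,ce=cv2.connectedComponentsWithStats((sm&roi).astype(np.uint8));m=l==1+st[1:,4].argmax()
print("stage z",np.median(P[m][:,2]))
m&=(P[...,2]<.06);q=pts(m,.045);print(cv2.minAreaRect(np.float32(q[:,:2]*1000)))
for c in("top","side"):
    im=cv2.imread(f"pics/{c}0.png");H,S,V=cv2.split(cv2.cvtColor(im,cv2.COLOR_BGR2HSV));P=cloud(c,np.load(f"{c}0.npy"))
    m=((H<8)|(H>172))&(S>150)&(V>100)&(P[...,2]>.1)&(P[...,2]<.2)&(abs(P[...,0]-.65)<.06)&(abs(P[...,1]+.1)<.06)
    q=P[m];zt=np.percentile(q[:,2],[10,50,90]);rc=np.argwhere(m);print(c,"cap z",zt,m.sum(),"pix",rc.mean(0),rc.min(0),rc.max(0))
    t=m&(P[...,2]>zt[1]-.004);print(P[t].mean(0),atz(c,*rc.mean(0),.145))
E
python3 m.py
```

```text
c [0.5484 0.2665] yaw -1.889031773741133 yellow [0.5049 0.2693] ends-grip [0.5034 0.268 ] z 0.017562807029867233 ((547.3475341796875, 266.51788330078125), (36.54158020019531, 147.47288513183594), 88.20479583740234)Traceback (most recent call last):
  File "m.py", line 14, in <module>
    r=cv2.minAreaRect(np.float32(q*1000)); b=pts(m&blue,.016)[:,:2]
                                             ~~~^^^^^^^^^^^^^
  File "m.py", line 6, in pts
    return np.array([atz("top",r,c,z) for r,c in np.argwhere(m)]).reshape(-1,3)
                     ~~~^^^^^^^^^^^^^
  File "h.py", line 15, in atz
    e,d=ray(c,r,col); return e+d*(z-e[2])/d[2]
        ~~~^^^^^^^^^
  File "h.py", line 11, in ray
    p=params(c); f=200/np.tan(np.radians(p["vfov"])/2)
  File "h.py", line 5, in params
    return cams.camera_params(c)
           ~~~~~~~~~~~~~~~~~~^^^
ValueError: time passes only in moves, steps and waits
```

```bash
sed -i 's/^def params(c):/import functools\n@functools.lru_cache(None)\ndef params(c):/' h.py; python3 m.py
python3 - <<'E'
from h import *; print(status.get_obs()["time_s"])
E
```

```text
c [0.5484 0.2665] yaw -1.889031773741133 yellow [0.5049 0.2693] ends-grip [0.5034 0.268 ] z 0.017562807029867233 ((547.3475341796875, 266.51788330078125), (36.54158020019531, 147.47288513183594), 88.20479583740234)
c [0.5393 0.3576] yaw -6.168167990877205 yellow [0.4979 0.3649] ends-grip [0.4966 0.3622] z 0.01783010060689838 ((540.3970947265625, 357.8160095214844), (37.43455123901367, 148.24034118652344), 83.48509979248047)
c [0.5326 0.1721] yaw 2.8339372026675 yellow [0.4884 0.171 ] ends-grip [0.4879 0.1699] z 0.017642453388471813 ((531.8465576171875, 172.06845092773438), (148.11477661132812, 36.01957702636719), 2.529550552368164)
stage z 0.04678927542919786
((628.6600341796875, -96.24517822265625), (205.5569305419922, 250.9384307861328), 86.25633239746094)
top cap z [0.1462 0.1482 0.1506] 122 pix [142.6475 338.4344] [137 333] [148 344]
[ 0.6613 -0.0992  0.1484] [ 0.6622 -0.0995  0.145 ]
side cap z [0.1426 0.1475 0.1495] 80 pix [209.2875 342.3875] [205 337] [214 347]
[ 0.6633 -0.103   0.1478] [ 0.6628 -0.1025  0.145 ]
1.5
```

jog_arm([
  [0.3,0,0,0,0,0,5.5],
  [0.3,0,0,0,0,0,5.5],
  [0.3,0,0,0,0,0,5.6],
  [0.3,0,0,0,0,0,5.5],
  [0.3,-0.03,-0.017,0,0,0,0],
  [0.3,-0.03,-0.017,0,0,0,0],
  [0.3,-0.03,-0.017,0,0,0,0],
  [0.3,-0.03,-0.017,0,0,0,0],
  [0.3,-0.03,-0.017,0,0,0,0],
  [0.3,-0.03,-0.017,0,0,0,0],
  [0.3,-0.03,-0.017,0,0,0,0],
  [0.3,-0.03,-0.017,0,0,0,0],
], grip_force=40)

```text
time_s: 2.5
tool_pos: [0.3973, -0.3427, 0.405]
tool_rot: [-180.0, -0.0, -87.4]
force: [0.3, -0.9, 0.8]
grip_width: 0.0613
```

```bash
cat > d.py <<'E'
import sys
from h import *
# usage: d.py x y z yaw  -> turn about tool z, then shift in the turned tool frame
s=status.get_obs();p=np.array(s["tool_pos"]);r=np.array(s["tool_rot"])
x,y,z,yaw=map(float,sys.argv[1:5])
A=R.from_euler('xyz',r,degrees=True);B=R.from_euler('xyz',[180,0,yaw],degrees=True)
print("t",round(s["time_s"],2),"pos",p.round(4),"rot",r.round(2),"F",np.round(s["force"],1),"w",round(s["grip_width"],4))
print("turn",(A.inv()*B).as_rotvec(degrees=True).round(2),"shift after",B.inv().apply(np.array([x,y,z])-p).round(4))
E
python3 d.py .488 .170 .27 -87.4
```

```text
t 2.5 pos [ 0.3973 -0.3427  0.405 ] rot [-1.7998e+02 -4.0000e-02 -8.7370e+01] F [ 0.3 -0.9  0.8] w 0.0613
turn [-0.02 -0.04  0.03] shift after [-0.508  -0.1139  0.135 ]
```

jog_arm([
  [0.3,-0.036,-0.008,0.008,0,0,0],
  [0.3,-0.036,-0.008,0.008,0,0,0],
  [0.3,-0.036,-0.008,0.008,0,0,0],
  [0.3,-0.036,-0.008,0.008,0,0,0],
  [0.3,-0.036,-0.008,0.008,0,0,0],
  [0.3,-0.036,-0.008,0.008,0,0,0],
  [0.3,-0.036,-0.008,0.008,0,0,0],
  [0.3,-0.036,-0.008,0.008,0,0,0],
  [0.3,-0.036,-0.008,0.008,0,0,0],
  [0.3,-0.036,-0.008,0.008,0,0,0],
  [0.3,-0.036,-0.008,0.008,0,0,0],
  [0.3,-0.036,-0.008,0.008,0,0,0],
])

```text
time_s: 3.5
tool_pos: [0.4727, 0.0934, 0.3088]
tool_rot: [-179.9, -0.0, -87.4]
force: [0.5, -0.3, -0.8]
grip_width: 0.061
```

jog_arm([
  [0.3,-0.03,-0.006,0.013,0,0,0],
  [0.3,-0.03,-0.006,0.013,0,0,0],
  [0.3,-0.016,-0.006,0.013,0,0,0],
  [0.3,0,0,0,0,0,0],
  [0.3,0,0,0,0,0,0],
])

```text
time_s: 3.92
tool_pos: [0.4869, 0.1691, 0.2691]
tool_rot: [179.9, 0.0, -87.2]
force: [-0.7, 0.0, -0.2]
grip_width: 0.061
```

```bash
python3 d.py .488 .170 .1875 -87.4
```

```text
t 3.92 pos [0.4869 0.1691 0.2691] rot [ 1.7989e+02  1.0000e-02 -8.7220e+01] F [-0.7  0.  -0.2] w 0.061
turn [0.11 0.01 0.18] shift after [-0.0008 -0.0011  0.0816]
```

jog_arm([
  [0.3,-0.001,-0.001,0.025,0,0,0],
  [0.3,0,0,0.025,0,0,0],
  [0.3,0,0,0.02,0,0,0],
  [0.3,0,0,0.0115,0,0,0],
  [0.3,0,0,0,0,0,0],
  [1,0,0,0,0,0,0],
  [1,0,0,0,0,0,0],
  [1,0,0,0,0,0,0],
  [1,0,0,0,0,0,0],
  [1,0,0,0,0,0,0],
])

```text
time_s: 4.75
tool_pos: [0.4884, 0.1693, 0.1887]
tool_rot: [-180.0, -0.0, -87.4]
force: [-0.5, 0.1, 3.5]
grip_width: 0.0356
```

```bash
python3 d.py .488 .170 .1875 -87.4
```

```text
t 4.75 pos [0.4884 0.1693 0.1887] rot [-1.7995e+02 -1.0000e-02 -8.7380e+01] F [-0.5  0.1  3.5] w 0.0356
turn [-0.05 -0.01  0.02] shift after [-0.0008  0.0004  0.0012]
```

jog_arm([
  [1,0,0,-0.02,0,0,0],
  [1,0,0,-0.035,0,0,0],
  [1,0,0,-0.035,0,0,0],
  [1,0,0,-0.01,0,0,6.3],
  [1,0.025,-0.001,0,0,0,0],
  [1,0.035,-0.001,0,0,0,0],
  [1,0.035,-0.002,0,0,0,0],
  [1,0.035,-0.002,0,0,0,0],
  [1,0.035,-0.002,0,0,0,0],
  [1,0.035,-0.001,0,0,0,0],
  [1,0.035,-0.001,0,0,0,0],
  [1,0.023,0,0,0,0,0],
])

```text
time_s: 5.75
tool_pos: [0.481, -0.0925, 0.2883]
tool_rot: [180.0, -0.1, -93.9]
force: [-0.5, -0.1, -0.5]
grip_width: 0.0355
```

```bash
cat > look.py <<'E'
import sys
from h import *
n=sys.argv[1]
for c in("top","side"):
    im,D=cams.read_camera(c); cv2.imwrite(f"pics/{c}{n}.png",im[...,::-1]); np.save(f"{c}{n}.npy",D)
a=cv2.imread(f"pics/top{n}.png")[90:250,270:430]; b=cv2.imread(f"pics/side{n}.png")[150:310,250:410]
cv2.imwrite(f"pics/v{n}.png",np.hstack([cv2.resize(q,(400,400),interpolation=cv2.INTER_CUBIC) for q in(a,b)]))
E
python3 look.py 1; python3 d.py .4822 -.0889 .2327 -93.7
```

```text
t 5.85 pos [ 0.4809 -0.0937  0.2881] rot [ 1.7997e+02 -1.2000e-01 -9.4110e+01] F [ 0.6 -0.3  0.2] w 0.0353
turn [ 0.03 -0.12 -0.41] shift after [-0.0049 -0.0009  0.0554]
```

View pics/v1.png

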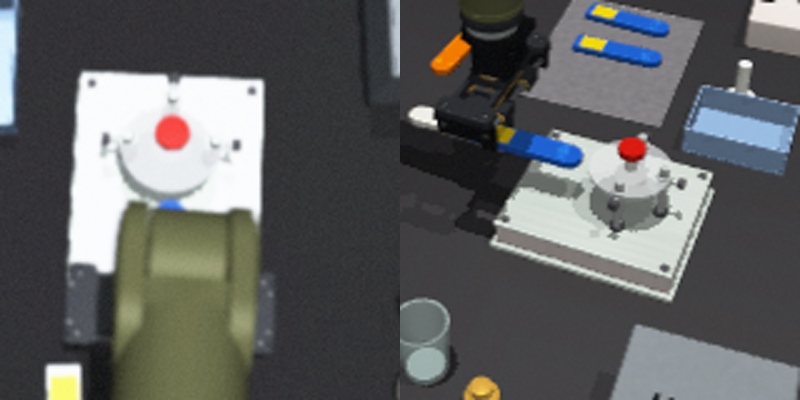

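jog_arm([
  [1,0,0,0.02,0,0,0],
  [1,0,0,0.02,0,0,0],
  [1,0,0,0.0155,0,0,0],
  [1,0,0,0,0,0,0],
  [1,0,0,0,0,0,0],
])

```text
time_s: 6.27
tool_pos: [0.4816, -0.0879, 0.2325]
tool_rot: [179.9, 0.0, -93.6]
force: [0.4, -0.6, 0.6]
grip_width: 0.0356
```

```bash
python3 d.py .565 -.0942 .2327 -93.7
```

```text
t 6.27 pos [ 0.4816 -0.0879  0.2325] rot [ 1.7992e+02  4.0000e-02 -9.3590e+01] F [ 0.4 -0.6  0.6] w 0.0356
turn [0.08 0.04 0.11] shift after [ 0.0009 -0.0837 -0.0002]
```

jog_arm([
  [1,0.0005,-0.012,0,0,0,0],
  [1,0,-0.015,0,0,0,0],
  [1,0,-0.015,0,0,0,0],
  [1,0,-0.015,0,0,0,0],
  [1,0,-0.015,0,0,0,0],
  [1,0,-0.0115,0,0,0,0],
  [1,0,0,0,0,0,0],
  [1,0,0,0.0015,0,0,0],
  [1,0,0,0.001,0,0,0],
  [1,0,0,0.0005,0,0,0],
  [1,0,0,0,0,0,0],
])

```text
time_s: 7.18
tool_pos: [0.5644, -0.0944, 0.2298]
tool_rot: [180.0, -0.0, -93.6]
force: [0.1, -0.5, -0.2]
grip_width: 0.0355
```

```bash
python3 look.py 2; python3 d.py .565 -.0942 .2297 -93.7
```

```text
t 7.28 pos [ 0.5646 -0.0946  0.2299] rot [ 1.7998e+02 -2.0000e-02 -9.3670e+01] F [ 0.7 -1.1 -0.5] w 0.0356
turn [ 0.02 -0.02  0.03] shift after [-0.0004 -0.0004  0.0002]
```

View pics/v2.png

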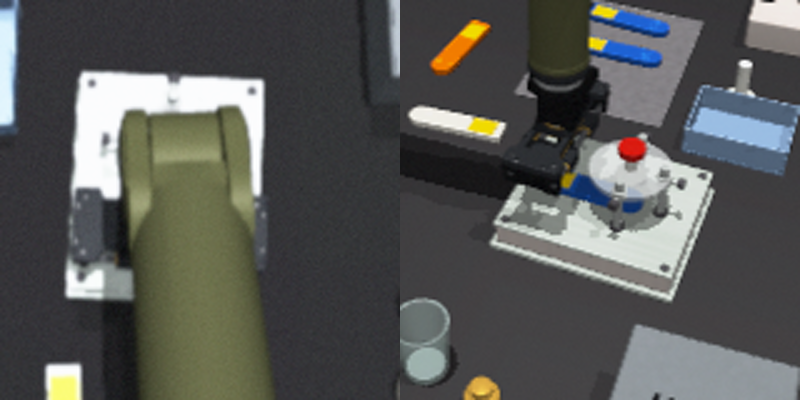

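The side view (right half) shows the strip under the guide with its nose past the plunger and no contact force. I'll release it and back off.

jog_arm([
  [1,0,0,0.0007,0,0,0],
  [1,0,0,0,0,0,0],
  [0.3,0,0,0,0,0,0],
  [0.3,0,0,0,0,0,0],
  [0.3,0,0,0,0,0,0],
  [0.3,0,0,0,0,0,0],
  [0.3,0,0.01,-0.02,0,0,0],
  [0.3,0,0.02,-0.03,0,0,0],
  [0.3,0,0.02,-0.03,0,0,0],
  [0.3,0,0.02,0,0,0,1.8],
  [0.3,0,0,0,0,0,0],
])

```text
time_s: 8.2
tool_pos: [0.4933, -0.09, 0.3106]
tool_rot: [-179.9, -0.1, -95.5]
force: [-0.0, -0.8, -0.4]
grip_width: 0.0611
```

```bash
python3 d.py .5042 .2680 .25 -91.9
```

```text
t 8.2 pos [ 0.4933 -0.09    0.3106] rot [-1.7994e+02 -1.4000e-01 -9.5550e+01] F [-0.  -0.8 -0.4] w 0.0611
turn [-0.06 -0.14 -3.65] shift after [-0.3581  0.001   0.0606]
```

jog_arm([
  [0.3,0,0,0,0,0,-3.6],
  [0.3,-0.036,0,0,0,0,0],
  [0.3,-0.036,0,0,0,0,0],
  [0.3,-0.036,0,0,0,0,0],
  [0.3,-0.036,0,0,0,0,0],
  [0.3,-0.036,0,0,0,0,0],
  [0.3,-0.036,0,0,0,0,0],
  [0.3,-0.036,0,0.01,0,0,0],
  [0.3,-0.036,0,0.01,0,0,0],
  [0.3,-0.036,0,0.02,0,0,0],
  [0.3,-0.034,0.001,0.02,0,0,0],
  [0.3,0,0,0,0,0,0],
])

```text
time_s: 9.2
tool_pos: [0.5024, 0.275, 0.2445]
tool_rot: [179.6, 0.3, -91.3]
force: [-1.2, 0.8, 0.6]
grip_width: 0.0614
```

jog_arm([
  [0.3,0,0,0,0,0,0],
  [0.3,0,0,0,0,0,0],
])

```text
time_s: 9.37
tool_pos: [0.5061, 0.2676, 0.2481]
tool_rot: [179.9, -0.0, -91.8]
force: [-0.5, -0.4, 0.6]
grip_width: 0.0608
```

```bash
python3 look.py 3; python3 d.py .5042 .2680 .1875 -91.9
```

```text
t 9.47 pos [0.5067 0.2664 0.2492] rot [-1.7996e+02 -4.0000e-02 -9.1990e+01] F [-0.8  0.5  0.2] w 0.0611
turn [-0.04 -0.04 -0.09] shift after [-0.0015  0.0026  0.0617]
```

View pics/v3.png

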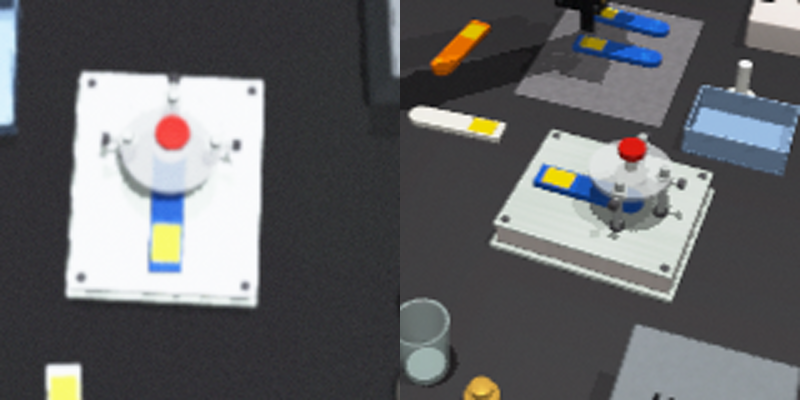

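The first spacer lies straight on the stage, under the plunger, handle to the front (yellow patch at about row 188, col 336 of the top view). Next I grasp the second one.

jog_arm([
  [0.3,-0.001,0.002,0.025,0,0,0],
  [0.3,0,0,0.02,0,0,0],
  [0.3,0,0,0.0165,0,0,0],
  [0.3,0,0,0,0,0,0],
  [1,0,0,0,0,0,0],
  [1,0,0,0,0,0,0],
  [1,0,0,0,0,0,0],
  [1,0,0,0,0,0,0],
  [1,0,0,0,0,0,0],
])

```text
time_s: 10.22
tool_pos: [0.504, 0.2685, 0.1878]
tool_rot: [-180.0, -0.0, -91.9]
force: [0.4, -1.4, 2.7]
grip_width: 0.0355
```

```bash
python3 d.py .4822 -.0889 .2877 -93.7; python3 - <<'E'
from h import *
im=cv2.imread("pics/top3.png");H,S,V=cv2.split(cv2.cvtColor(im,cv2.COLOR_BGR2HSV))
m=(H>18)&(H<38)&(S>100);m[:170]=0;m[205:]=0;m[:,:310]=0;m[:,360:]=0
rc=np.argwhere(m);print(len(rc),"grip1",atz("top",*rc.mean(0),.057))
E
```

```text
t 10.22 pos [0.504  0.2685 0.1878] rot [-1.7996e+02 -1.0000e-02 -9.1890e+01] F [ 0.4 -1.4  2.7] w 0.0355
turn [-0.04 -0.01  1.81] shift after [ 0.3581 -0.0013 -0.0999]
128 grip1 [ 0.56498432 -0.09449453  0.057     ]
```

jog_arm([
  [1,0,0,-0.025,0,0,0],
  [1,0,0,-0.035,0,0,0],
  [1,0,0,-0.04,0,0,1.8],
  [1,0.03,0,0,0,0,0],
  [1,0.038,0,0,0,0,0],
  [1,0.04,0,0,0,0,0],
  [1,0.04,-0.001,0,0,0,0],
  [1,0.04,0,0,0,0,0],
  [1,0.04,0,0,0,0,0],
  [1,0.04,0,0,0,0,0],
  [1,0.04,0,0,0,0,0],
  [1,0.03,0,0,0,0,0],
])

```text
time_s: 11.22
tool_pos: [0.4823, -0.0722, 0.2876]
tool_rot: [180.0, -0.1, -93.8]
force: [0.1, -0.9, -0.4]
grip_width: 0.0359
```

jog_arm([
  [1,0.02,0,0,0,0,0],
  [1,0,0,0,0,0,0],
  [1,0,0,0.02,0,0,0],
  [1,0,0,0.015,0,0,0],
  [1,0,0,0.009,0,0,0],
  [1,0,0,0,0,0,0],
  [1,0,0,0,0,0,0],
])

```text
time_s: 11.8
tool_pos: [0.482, -0.0879, 0.2434]
tool_rot: [180.0, 0.0, -93.6]
force: [0.1, -0.2, -1.9]
grip_width: 0.0355
```

```bash
python3 d.py .565 -.0942 .2438 -93.7
```

```text
t 11.8 pos [ 0.482  -0.0879  0.2434] rot [ 1.7996e+02  3.0000e-02 -9.3600e+01] F [ 0.1 -0.2 -1.9] w 0.0355
turn [0.04 0.03 0.1 ] shift after [ 0.0009 -0.0832 -0.0004]
```

jog_arm([
  [1,0.0005,-0.012,0,0,0,0],
  [1,0,-0.015,0,0,0,0],
  [1,0,-0.015,0,0,0,0],
  [1,0,-0.015,0,0,0,0],
  [1,0,-0.015,0,0,0,0],
  [1,0,-0.0115,0,0,0,0],
  [1,0,0,0,0,0,0],
  [1,0,0,0.001,0,0,0],
  [1,0,0,0.001,0,0,0],
  [1,0,0,0.0005,0,0,0],
  [1,0,0,0,0,0,0],
])

```text
time_s: 12.72
tool_pos: [0.5647, -0.0943, 0.241]
tool_rot: [180.0, -0.0, -93.7]
force: [-0.5, -0.4, -0.7]
grip_width: 0.0358
```

```bash
python3 d.py .565 -.0942 .2408 -93.7
```

```text
t 12.72 pos [ 0.5647 -0.0943  0.241 ] rot [ 1.7997e+02 -2.0000e-02 -9.3660e+01] F [-0.5 -0.4 -0.7] w 0.0358
turn [ 0.03 -0.02  0.04] shift after [-0.0001 -0.0003  0.0002]
```

jog_arm([
  [1,0,0,0.0003,0,0,0],
  [0.3,0,0,0,0,0,0],
  [0.3,0,0,0,0,0,0],
  [0.3,0,0,0,0,0,0],
  [0.3,0,0,0,0,0,0],
  [0.3,0,0.01,-0.02,0,0,0],
  [0.3,0,0.02,-0.03,0,0,0],
  [0.3,0,0.02,-0.02,0,0,0],
  [0.3,0,0.02,0,0,0,2.6],
  [0.3,0,0,0,0,0,0],
  [0.3,0,0,0,0,0,0],
])

```text
time_s: 13.63
tool_pos: [0.495, -0.09, 0.3111]
tool_rot: [-179.9, -0.1, -96.3]
force: [1.2, 0.3, -0.5]
grip_width: 0.0607
```

```bash
python3 d.py .4972 .3635 .24 -96.3; python3 - <<'E'
from h import *
D=cams.read_camera("top");cv2.imwrite("pics/top4.png",D[0][...,::-1]);np.save("top4.npy",D[1])
im=cv2.imread("pics/top4.png");cv2.imwrite("pics/v4.png",cv2.resize(im[90:250,270:430],(400,400)))
E
```

```text
t 13.63 pos [ 0.495  -0.09    0.3111] rot [-1.7994e+02 -8.0000e-02 -9.6250e+01] F [ 1.2  0.3 -0.5] w 0.0607
turn [-0.06 -0.08  0.05] shift after [-0.451   0.0476  0.0711]
```

jog_arm([
  [0.3,-0.03,0.003,0,0,0,0],
  [0.3,-0.039,0.004,0.002,0,0,0],
  [0.3,-0.039,0.004,0.007,0,0,0],
  [0.3,-0.039,0.004,0.007,0,0,0],
  [0.3,-0.039,0.004,0.007,0,0,0],
  [0.3,-0.039,0.004,0.007,0,0,0],
  [0.3,-0.039,0.004,0.007,0,0,0],
  [0.3,-0.039,0.004,0.007,0,0,0],
  [0.3,-0.039,0.004,0.007,0,0,0],
  [0.3,-0.039,0.004,0.007,0,0,0],
  [0.3,-0.039,0.004,0.007,0,0,0],
  [0.3,-0.031,0.004,0.006,0,0,0],
])

```text
time_s: 14.68
tool_pos: [0.4977, 0.3672, 0.238]
tool_rot: [179.9, 0.1, -96.1]
force: [-0.4, 0.4, 1.0]
grip_width: 0.0609
```

jog_arm([
  [0.3,0,0,0,0,0,0],
  [0.3,0,0,0,0,0,0],
  [0.3,0,0,0,0,0,0],
])

```text
time_s: 14.93
tool_pos: [0.4982, 0.3635, 0.2385]
tool_rot: [179.9, -0.1, -96.2]
force: [0.4, -1.0, -0.6]
grip_width: 0.061
```

```bash
python3 d.py .4972 .3635 .1875 -96.3; python3 - <<'E'
from h import *
i,D=cams.read_camera("top");cv2.imwrite("pics/top5.png",i[...,::-1])
im=cv2.imread("pics/top5.png");cv2.imwrite("pics/v5.png",np.hstack([cv2.resize(im[90:250,270:430],(400,400)),cv2.resize(im[140:260,130:250],(400,400))]))
H,S,V=cv2.split(cv2.cvtColor(im,cv2.COLOR_BGR2HSV))
m=(H>18)&(H<38)&(S>100);m[:170]=0;m[205:]=0;m[:,:310]=0;m[:,360:]=0
rc=np.argwhere(m);print(len(rc),"grip2",atz("top",*rc.mean(0),.069))
E
```

```text
t 14.93 pos [0.4982 0.3635 0.2385] rot [ 1.7991e+02 -5.0000e-02 -9.6230e+01] F [ 0.4 -1.  -0.6] w 0.061
turn [ 0.09 -0.05  0.07] shift after [0.0001 0.001  0.051 ]
127 grip2 [ 0.56532666 -0.09471332  0.069     ]
```

View pics/v5.png

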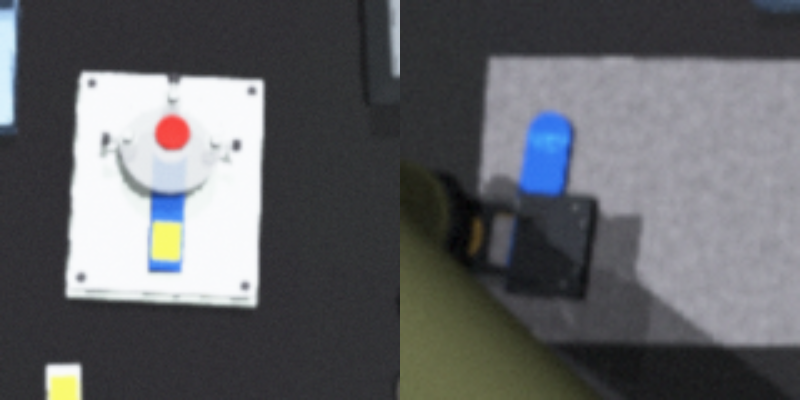

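Spacer 2 is stacked squarely on spacer 1 (patch at x=0.565, y=-0.095). The gap measures about 49.5 mm. Two spacers (24 mm) fall short of 49.5−22 = 27.5 mm, so the third is needed.

jog_arm([
  [0.3,0,0.001,0.02,0,0,0],
  [0.3,0,0,0.02,0,0,0],
  [0.3,0,0,0.011,0,0,0],
  [0.3,0,0,0,0,0,0],
  [1,0,0,0,0,0,0],
  [1,0,0,0,0,0,0],
  [1,0,0,0,0,0,0],
  [1,0,0,0,0,0,0],
  [1,0,0,0,0,0,0],
])

```text
time_s: 15.73
tool_pos: [0.4971, 0.3635, 0.1889]
tool_rot: [-180.0, 0.0, -96.3]
force: [-0.3, -2.4, 1.7]
grip_width: 0.0357
```

```bash
python3 d.py .4822 -.0889 .2977 -93.7
```

```text
t 15.73 pos [0.4971 0.3635 0.1889] rot [-179.98    0.    -96.28] F [-0.3 -2.4  1.7] w 0.0357
turn [-0.02 -0.   -2.58] shift after [ 0.4524 -0.0144 -0.1088]
```

jog_arm([
  [1,0,0,-0.025,0,0,0],
  [1,0,0,-0.04,0,0,0],
  [1,0,0,-0.04,0,0,-2.6],
  [1,0.032,-0.001,-0.004,0,0,0],
  [1,0.04,-0.001,0,0,0,0],
  [1,0.04,-0.001,0,0,0,0],
  [1,0.04,-0.002,0,0,0,0],
  [1,0.04,-0.002,0,0,0,0],
  [1,0.04,-0.002,0,0,0,0],
  [1,0.04,-0.001,0,0,0,0],
  [1,0.04,-0.001,0,0,0,0],
  [1,0.04,-0.001,0,0,0,0],
])

```text
time_s: 16.73
tool_pos: [0.4857, 0.0098, 0.2979]
tool_rot: [-180.0, -0.0, -93.6]
force: [1.7, 0.5, -0.9]
grip_width: 0.0356
```

jog_arm([
  [1,0.04,-0.001,0,0,0,0],
  [1,0.035,-0.001,0,0,0,0],
  [1,0.025,0,0,0,0,0],
  [1,0,0,0,0,0,0],
  [1,0,0,0,0,0,0],
  [1,0,0,0.02,0,0,0],
  [1,0,0,0.016,0,0,0],
  [1,0,0,0,0,0,0],
  [1,0,0,0,0,0,0],
])

```text
time_s: 17.48
tool_pos: [0.4817, -0.0867, 0.2613]
tool_rot: [179.9, 0.1, -93.5]
force: [-0.2, -0.7, -0.6]
grip_width: 0.0355
```

```bash
python3 d.py .565 -.0942 .2569 -93.7
```

```text
t 17.48 pos [ 0.4817 -0.0867  0.2613] rot [ 1.7989e+02  5.0000e-02 -9.3510e+01] F [-0.2 -0.7 -0.6] w 0.0355
turn [0.11 0.05 0.19] shift after [ 0.0021 -0.0836  0.0044]
```

jog_arm([
  [1,0.001,0,0.0045,0,0,0],
  [1,0.0005,-0.012,0,0,0,0],
  [1,0,-0.015,0,0,0,0],
  [1,0,-0.015,0,0,0,0],
  [1,0,-0.015,0,0,0,0],
  [1,0,-0.015,0,0,0,0],
  [1,0,-0.0115,0,0,0,0],
  [1,0,0,0,0,0,0],
  [1,0,0,0.001,0,0,0],
  [1,0,0,0.001,0,0,0],
  [1,0,0,0.0005,0,0,0],
  [1,0,0,0,0,0,0],
])

```text
time_s: 18.48
tool_pos: [0.5646, -0.095, 0.2547]
tool_rot: [180.0, -0.0, -93.7]
force: [0.9, 0.4, -0.3]
grip_width: 0.0349
```

```bash
python3 d.py .565 -.0942 .2541 -93.7
```

```text
t 18.48 pos [ 0.5646 -0.095   0.2547] rot [ 1.7997e+02 -3.0000e-02 -9.3660e+01] F [ 0.9  0.4 -0.3] w 0.0349
turn [ 0.03 -0.03  0.04] shift after [-0.0009 -0.0003  0.0006]
```

jog_arm([
  [1,-0.0005,0,0.0005,0,0,0],
  [0.3,0,0,0,0,0,0],
  [0.3,0,0,0,0,0,0],
  [0.3,0,0,0,0,0,0],
  [0.3,0,0,0,0,0,0],
  [0.3,0,0.01,-0.02,0,0,0],
  [0.3,0,0.02,-0.03,0,0,0],
  [0.3,0,0.02,-0.03,0,0,0],
  [1,0,0.02,-0.03,0,0,0],
  [1,0,0,0,0,0,0],
  [1,0,0,0,0,0,0],
  [1,0,0,0,0,0,0],
])

```text
time_s: 19.48
tool_pos: [0.4954, -0.0902, 0.3642]
tool_rot: [-180.0, -0.0, -93.7]
force: [-0.1, -0.1, -0.4]
grip_width: 0.0422
```

```bash
python3 look.py 6; python3 d.py .662 -.1005 .345 -93.7;python3 - <<'E'
from h import *
im=cv2.imread("pics/top6.png");H,S,V=cv2.split(cv2.cvtColor(im,cv2.COLOR_BGR2HSV))
m=(H>18)&(H<38)&(S>100);m[:165]=0;m[205:]=0;m[:,:310]=0;m[:,360:]=0
rc=np.argwhere(m);print(len(rc),"grip3",atz("top",*rc.mean(0),.081))
E
```

```text
t 19.58 pos [ 0.4954 -0.0902  0.363 ] rot [ 1.7989e+02  4.0000e-02 -9.3650e+01] F [ 0.2  0.4 -0.6] w 0.0342
turn [0.11 0.04 0.05] shift after [-0.0004 -0.1669  0.018 ]
0 grip3 [nan nan nan]<stdin>:4: RuntimeWarning: Mean of empty slice.
  ret = um.true_divide(
```

View pics/v6.png

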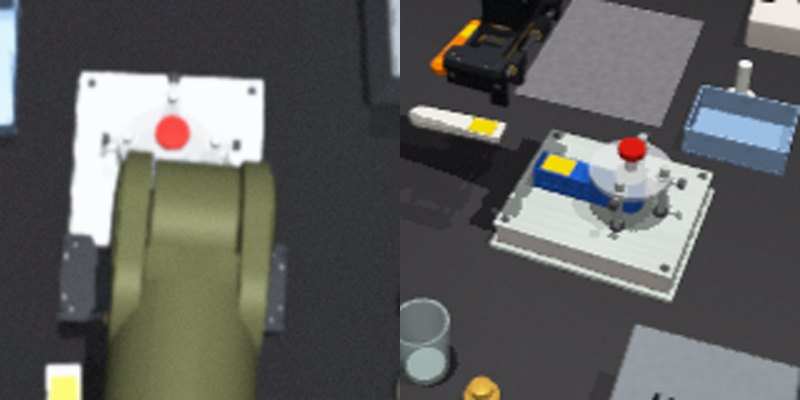

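The side view shows three spacers stacked flush, handles to the front. Next I move over the cap with the fingers shut.

jog_arm([
  [1,0,-0.02,0,0,0,0],
  [1,0,-0.03,0,0,0,0],
  [1,0,-0.03,0,0,0,0],
  [1,0,-0.03,0,0,0,0],
  [1,0,-0.03,0,0,0,0],
  [1,0,-0.027,0,0,0,0],
  [1,0,0,0,0,0,0],
  [1,0,0,0.01,0,0,0],
  [1,0,0,0.008,0,0,0],
  [1,0,0,0,0,0,0],
  [1,0,0,0,0,0,0],
], grip_force=10)

```text
time_s: 20.5
tool_pos: [0.6609, -0.1008, 0.345]
tool_rot: [179.8, -0.0, -93.7]
force: [0.0, -0.5, 1.2]
grip_width: 0.0005
```

```bash
python3 d.py .662 -.1005 .3285 -93.7
```

```text
t 20.5 pos [ 0.6609 -0.1008  0.345 ] rot [ 1.7984e+02 -2.0000e-02 -9.3660e+01] F [ 0.  -0.5  1.2] w 0.0005
turn [ 0.16 -0.02  0.04] shift after [-0.0004 -0.0011  0.0165]
```

jog_arm([
  [1,0,-0.001,0.004,0,0,0],
  [1,0,0,0.004,0,0,0],
  [1,0,0,0.004,0,0,0],
  [1,0,0,0.003,0,0,0],
  [1,0,0,0.002,0,0,0],
  [1,0,0,0.002,0,0,0],
  [1,0,0,0,0,0,0],
])

```text
time_s: 21.08
tool_pos: [0.6629, -0.1009, 0.327]
tool_rot: [180.0, -0.0, -93.7]
force: [-0.5, -0.2, 2.3]
grip_width: 0.0005
```

jog_arm([
  [1,0,0,0.001,0,0,0],
  [1,0,0,0.001,0,0,0],
  [1,0,0,0.001,0,0,0],
  [1,0,0,0.001,0,0,0],
  [1,0,0,0,0,0,0],
  [1,0,0,0,0,0,0],
])

```text
time_s: 21.58
tool_pos: [0.6631, -0.1009, 0.3232]
tool_rot: [180.0, -0.0, -93.7]
force: [-0.7, 0.1, 0.9]
grip_width: 0.0006
```

```bash
python3 d.py .662 -.1005 .315 -93.7
```

```text
t 21.58 pos [ 0.6631 -0.1009  0.3232] rot [ 1.7999e+02 -1.0000e-02 -9.3660e+01] F [-0.7  0.1  0.9] w 0.0006
turn [ 0.01 -0.01  0.04] shift after [-0.0003  0.0011  0.0082]
```

jog_arm([
  [1,0,0,0.001,0,0,0],
  [1,0,0,0.001,0,0,0],
  [1,0,0,0.001,0,0,0],
  [1,0,0,0.001,0,0,0],
  [1,0,0,0.001,0,0,0],
  [1,0,0,0,0,0,0],
])

```text
time_s: 22.08
tool_pos: [0.6631, -0.1009, 0.318]
tool_rot: [-180.0, -0.0, -93.7]
force: [-1.3, -0.6, 2.6]
grip_width: 0.0006
```

jog_arm([
  [1,0,0,0.0005,0,0,0],
  [1,0,0,0.0005,0,0,0],
  [1,0,0,0.0005,0,0,0],
  [1,0,0,0,0,0,0],
])

```text
time_s: 22.42
tool_pos: [0.6631, -0.1009, 0.3167]
tool_rot: [-180.0, -0.0, -93.7]
force: [0.4, -1.1, 2.3]
grip_width: 0.0005
```

jog_arm([
  [1,0,0,0.0005,0,0,0],
  [1,0,0,0.0005,0,0,0],
  [1,0,0,0,0,0,0],
  [1,0,0,0,0,0,0],
])

```text
time_s: 22.75
tool_pos: [0.6631, -0.1009, 0.3157]
tool_rot: [-180.0, -0.0, -93.7]
force: [-1.5, -0.4, 2.4]
grip_width: 0.0006
```

jog_arm([
  [1,0,0,0.0005,0,0,0],
  [1,0,0,0,0,0,0],
  [1,0,0,0,0,0,0],
])

```text
time_s: 23.0
tool_pos: [0.6631, -0.1009, 0.3157]
tool_rot: [-180.0, -0.0, -93.7]
force: [-3.1, 0.1, 5.2]
grip_width: 0.0007
```

```bash
python3 look.py 7; python3 d.py .663 -.101 .315 -93.7;python3 - <<'E'
from h import *
c="side";im=cv2.imread("pics/side7.png");H,S,V=cv2.split(cv2.cvtColor(im,cv2.COLOR_BGR2HSV));P=cloud(c,np.load("side7.npy"))
m=((H<8)|(H>172))&(S>150)&(V>100)&(abs(P[...,0]-.66)<.06)&(abs(P[...,1]+.1)<.06)
print(m.sum(),np.percentile(P[m][:,2],[10,50,90]),np.argwhere(m).mean(0))
E
```

```text
t 23.1 pos [ 0.6631 -0.1009  0.3157] rot [-1.7998e+02 -2.0000e-02 -9.3660e+01] F [-2.1 -0.6  4.2] w 0.0006
turn [-0.02 -0.02  0.04] shift after [0.0001 0.0001 0.0007]
14 [0.12695365 0.12924161 0.13209619] [216.07142857 341.42857143]
```

View pics/v7.png

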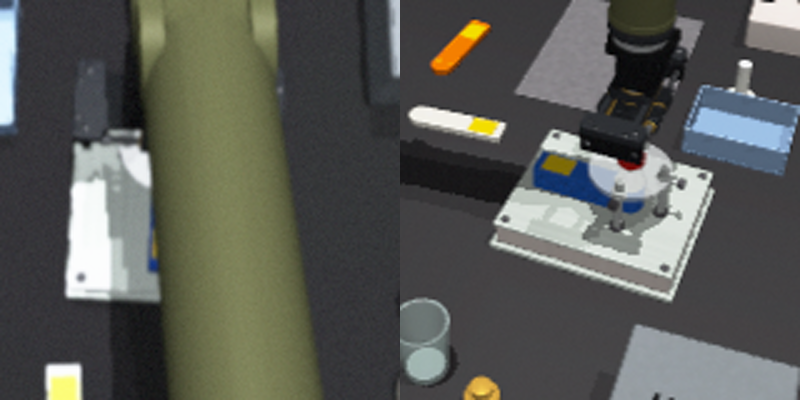

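The tip sits at z=0.134, so the foot is at about 0.082, which matches the stack top at 0.081. It stopped there while the force began to rise, about 13 mm into the travel. I'll bring the force up to 10 N gently.

jog_arm([
  [1,0,0,0.0005,0,0,0],
  [1,0,0,0,0,0,0],
  [1,0,0,0,0,0,0],
])

```text
time_s: 23.35
tool_pos: [0.6631, -0.1009, 0.3157]
tool_rot: [-180.0, -0.0, -93.7]
force: [-2.7, -1.3, 7.8]
grip_width: 0.0007
```

jog_arm([
  [1,0,0,0.0003,0,0,0],
  [1,0,0,0,0,0,0],
  [1,0,0,0,0,0,0],
])

```text
time_s: 23.6
tool_pos: [0.6631, -0.1008, 0.3157]
tool_rot: [-180.0, -0.0, -93.7]
force: [-3.5, -0.6, 8.3]
grip_width: 0.0006
```

jog_arm([
  [1,0,0,0.0003,0,0,0],
  [1,0,0,0,0,0,0],
  [1,0,0,0,0,0,0],
])

```text
time_s: 23.85
tool_pos: [0.6631, -0.1008, 0.3157]
tool_rot: [-180.0, -0.0, -93.7]
force: [-3.6, -0.7, 9.8]
grip_width: 0.0005
```

jog_arm([
  [1,0,0,0,0,0,0],
  [1,0,0,0,0,0,0],
  [1,0,0,0,0,0,0],
  [1,0,0,0,0,0,0],
])

```text
time_s: 24.18
tool_pos: [0.6631, -0.1008, 0.3157]
tool_rot: [-180.0, -0.0, -93.7]
force: [-4.8, -0.8, 9.2]
grip_width: 0.0009
```

jog_arm([
  [1,0,0.0006,0.0001,0,0,0],
  [1,0,0,0,0,0,0],
  [1,0,0,0,0,0,0],
  [1,0,0,0,0,0,0],
])

```text
time_s: 24.52
tool_pos: [0.6628, -0.1008, 0.3157]
tool_rot: [-179.9, -0.0, -93.7]
force: [-2.7, -0.1, 8.3]
grip_width: 0.0003
```

jog_arm([
  [1,0,0,0,0,0,0],
  [1,0,0,0,0,0,0],
])

```text
time_s: 24.68
tool_pos: [0.6628, -0.1008, 0.3157]
tool_rot: [-179.9, -0.0, -93.7]
force: [-3.2, -0.4, 8.6]
grip_width: 0.0006
```

jog_arm([
  [1,0,0,0.0003,0,0,0],
  [1,0,0,0,0,0,0],
  [1,0,0,0,0,0,0],
  [1,0,0,0,0,0,0],
])

```text
time_s: 25.02
tool_pos: [0.6628, -0.1008, 0.3157]
tool_rot: [-179.9, -0.0, -93.7]
force: [-3.0, -0.9, 9.5]
grip_width: 0.0006
```

```bash
python3 d.py .663 -.101 .315 -93.7; python3 -c "
from h import *
print(env.sign_off())"
```

```text
t 25.02 pos [ 0.6628 -0.1008  0.3157] rot [-1.7988e+02 -4.0000e-02 -9.3670e+01] F [-3.  -0.9  9.5] w 0.0006
turn [-0.12 -0.04  0.03] shift after [ 0.0002 -0.0002  0.0007]
the job is handed in; nothing more can be done
None
```

I slid the three blue spacers nose first under the plunger, stacked them flat with their handles to the front, and pressed the red cap. The job was handed in at 25 s with the cap still held down at about 9.5 N.

- **Number of spacers:** the gap measured about 49.5 mm. Two spacers (24 mm) would not have reached the plunger before its 22 mm travel ran out, so all three were needed.
- **Stack position:** the first two handle patches were measured within about 0.5 mm of their targets. The arm hid the third in the top view, so I checked it only in the side view, where the stack looked flush.
- **Landing:** the plunger stopped about 13 mm into its travel. That puts the foot at about z = 0.082, against a stack top of 0.081. The height held steady there while the force rose.
- **Sideways force:** about 3 N along -x remained at hand-in. A small correction only partly relieved it.
- **Other things:** I did not touch the white and orange look-alikes or the bystanders. I took no picture of the whole bench after the final press to confirm they had not moved.

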